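Fasten a gearbox relay rod to its stud with an R-clip

TASK

On the gearbox selector cover, press the relay rod's eye fully down onto its stud, then push the R-clip's straight leg through the stud's cross hole until its bow springs over and sits snugly round the stud. Leave the clip in place and let go; do not shift or knock over the spray can, the bearing or the spanner.

Things in the scene. Friction and masses are not known exactly. Their poses are not given: they have to be found in the camera images.
- cover: Grey cast gearbox selector cover, 365 x 215 mm, fixed on the bench, with lever, stud, bell crank and relay rod. Origin on the bench under the stud's axis; +y runs along the rod from the stud to its far end, so the casting lies mostly to +y and +x; its front edge is at x = -65 mm. Lever and casting lie 25 mm or more below the stud's cross hole, and nothing at -x of the stud is higher than the lever.
- stud_hole (a point): Centre of the 6.5 mm cross hole in the upright steel stud (22 mm across, top 9.5 mm above this point). x runs along the hole, y along the rod, z up: the hole is square to the rod. It goes right through and is countersunk, so the leg may enter from either end; the -x end faces the robot. While the eye sits proud it covers the hole.
- eye_top (a point): Centre of the top of the 40 mm washer on the rod's eye (eye 42 mm across, 16 mm thick), on the stud's axis. Fully home it lies 3.75 mm below stud_hole, so that the clip lies just clear of it; at the start it is 9 to 14 mm higher than that.
- rod_neck (a point): Top of the rod's flat forged neck, 26 mm wide, 45 mm long (18 to 63 mm from the stud's axis); this point is 43 mm from the axis. A good place to press with shut fingertips. Fully home it is 9 mm below stud_hole and the rod stops hard there.
- rod (a joint): Tilt of the relay rod about its far ball joint, 220 mm from the stud: 0 is eye fully home, grows as the eye rises (0.0045 rad per mm). The bush is snug: it takes about 10 N at the neck to move it and it stays where it is left.
- clip_coil (a point): Centre of the double coil (20 mm across, 10 mm high, the place to grip) at the closed end of the yellow R-clip of 5 mm wire, which lies flat on the bench. x runs along the straight leg to its tip, 82.5 mm ahead; z is up. The leg's centre line is 7.5 mm to the -y side and 2.5 mm below this point; the springy bow arm is on the +y side, its flared tip 72 mm ahead, 20 mm to the side of the leg. About 65 g.
- clip_seat (a point): Point on the leg's centre line opposite the middle of the bow, 50 mm ahead of the coil's centre (axes as clip_coil). With the clip fully home it lies in the hole, on the stud's axis. The bow starts to rub on the stud about 22 mm before home, then needs some 5 to 12 N until it snaps over; the neck behind the bow stops the clip at home.
- bow (a joint): Opening of the bow arm about the coil: 0 relaxed, up to about 0.06 rad as its narrowest part passes the stud; spring-loaded shut. Let go part-way in, with the leg's tip past the stud's middle, the clip stays in the hole and its coil sags about 5 mm, resting on the washer's edge.
- spray_can_mid (a point): Middle of an upright blue spray can, 66 mm across, 170 mm high, loose. Leave it alone.
- bearing_mid (a point): Middle of a ball bearing lying flat, 68 mm across, 18 mm high, loose. Leave it alone.
- spanner_grip (a point): Handle of a steel spanner about 200 mm long lying on the bench, loose. Leave it alone.
Not all that is in view belongs to the job. Of the things that look like the part that bears clip_coil, the smallest one is meant.

How it is judged:
On the way:
1. the rod's eye is pressed fully home on the stud (within 1.5 mm) (value of joint rod below 0.007 rad), for 0.2 s.
At the end, for the whole second after the job is handed in: Eye home on the stud within 1.5 mm; clip leg through the cross hole, the bow's middle within 4 mm of the stud's axis and of the hole's height, leg within 0.25 rad of the hole's line, clip flat within 0.25 rad, bow closed round the stud (under 0.03 rad); all staying so, let go (value of joint rod below 0.007 rad and horizontal distance between clip_seat and stud_hole below 0.004 m and z of clip_seat in the frame of stud_hole between -0.004 and 0.004 m and angle between the x axis of clip_seat and the x axis of stud_hole, either way round below 0.25 rad and angle between the z axis of clip_seat and the z axis of stud_hole, either way round below 0.25 rad and value of joint bow below 0.03 rad); the robot touches nothing.
It fails at once if a bystander (spray can, bearing, spanner) is shifted more than 25 mm (distance of any of spray_can_mid, bearing_mid, spanner_grip from where it was at the start of the episode above 0.025 m).
It fails at once if the spray can is knocked over (angle between spray_can_mid's own z axis and vertical above 0.5 rad).
It also fails if it takes over 59 s, if anything falls off the work surface, if the arm or the gripper's body presses on something with over 40 N, if the wrist force passes 120 N, or if a joint passes its speed limit or range.

ROBOT

A 6-joint arm with a two-finger parallel gripper is mounted at the origin on the work surface. World frame = base frame: x ahead of the robot, y to its left, z up, the work surface at z = 0. Lengths are in m, angles in rad, forces in N, time in s.
With the tool pointing down it reaches from about 0.35 to 0.975 m from the base axis. Payload 4.9 kg.
Tool frame: the origin (TCP) lies at the very end of the fingers, on their centre line; the grasp point (between the pads) lies 19 mm behind it; y points along the fingers, z is the direction in which the jaws open and shut, and the axes are right-handed (so a half turn about y gives the same grasp; the last joint's range is limited). The gripper opens to 85 mm and grips with 20 to 120 N. Pads are 22 mm wide; open, the fingers measure 114 mm over their backs; the gripper's body (76 mm by 85 mm) begins 54 mm behind the grasp point. The pads swing forward as they close: fully open they stand 13 mm farther back than shut.
Start: joints at [-1.292, 0.053, 1.613, -0, 1.476, -0.119], TCP at [0.242, -0.576, 0.231] pointing down, gripper open.
Joint ranges: [-3.01, 3.01], [-1.01, 2.22], [0.06, 2.58], [-1.02, 4.17], [0.09, 2.62], [-3.14, 3.14]. Speed limits (rad/s): [2.57, 2.57, 3.14, 3.14, 3.14, 3.14].

INTERFACE

Orientations are given as a unit quaternion [w, x, y, z].
In Python, from plant import manip gives the robot as it stands.
- The arm moves only by the tool carry_out, never from a script. Its argument "targets" is a list of rows, each a list of 7 numbers: the shift along the world's x, y, z in m, then the turn, a rotation vector about the world's x, y, z in rad, then the finger opening in m, from 0 to 0.0854. A call has 1 to 8 rows; each row is the pose to reach, as a shift and turn from the pose commanded when the call began; what a row does not reach only later rows make up. A row lasts 1/8 s, in which the tool goes at most 62.5 mm and 10.7 degrees, less where a joint would pass 70% of its speed; a pose out of reach is approached as far as the arm can. A call with a gripper value outside its range is refused whole. The fingers move at their own pace and stop on an object; the grip force is fixed at half the most. Time passes only in rows, so rows that repeat a pose let the fingers close. It gives the time, the measured TCP pose, the force and the opening at its end, in the units of the state.
- manip.state(): the state, without advancing time (a new reading comes with each control period).
- manip.read_camera(name): name is "scene" or "top" or "wrist"; returns the picture (400x640x3 uint8, blue, green, red); there is no depth.
- manip.calibration(name): a dict with "mtx" (3x3 intrinsics, pixels), "camera_from_world" (4x4, takes a point from world to camera coordinates); the wrist camera has in their place "mount" (4x4, takes a point from camera to tool coordinates, whose origin is the TCP and whose axes are the tool frame's). Camera axes: x right, y down, z forward; pixel columns grow to the right and rows downward; lengths in m; the calibration is good to about 2 mm. A picture is of the moment at which its call begins: read the wrist's pose just before it. calibration takes no time and is no camera call.
- manip.finish_job(): hands the job in, once; it reports no verdict.
The state is a dict: "time": time; "qpos": joint angles; "qvel": joint speeds; "joint_efforts": joint torques, N m; "tcp_pos": TCP position; "eef_rot": TCP orientation; "wrist_force": force on the tool from outside, world axes, zero at the start; "torque": the same for the moment, N m; "gripper_width": finger opening in m.
Only numpy, scipy, OpenCV 4.12 (cv2) and the standard library are available. Lean on these libraries where they do the work, as an engineer would, in place of code of your own. Each camera call takes 0.05 s, during which the arm holds its last target.

## Working session

There is one attempt and no reset: what is moved stays moved. The work goes in short steps, Python scripts to look and compute and a tool call to move; the robot and the scene stay as the last step left them, time stands still between calls to the robot, and variables do not carry over. Pictures are saved under pics/ and viewed, and the job is handed in when it is done.

Besides the shell and the picture viewer there is one more tool, called after "Call:" by a JSON object that holds its "api" and its "payload", one argument or row to a line. carry_out: Moves the arm, as the interface text tells. Its arguments: {"type":"object","properties":{"targets":{"type":"array","items":{"type":"array","items":{"type":"number"}}}},"required":["targets"]}

```bash
ls; mkdir -p pics; python3 - <<'E'
from plant import manip
import cv2
print(manip.state())
for n in ["scene","top","wrist"]:
    cv2.imwrite(f"pics/{n}0.png",manip.read_camera(n)); print(n,manip.calibration(n))
E
```

```text
pics
{'time': 0.0, 'qpos': array([-1.29196906e+00,  5.33273777e-02,  1.61429951e+00, -3.36377003e-05,
        1.47601063e+00, -1.18980163e-01]), 'qvel': array([-0.00128333,  0.00037362,  0.00029401, -0.00104906, -0.00221301,
       -0.00077594]), 'joint_efforts': array([ 2.68477903e-03, -3.93677437e+01, -3.70173275e+01, -8.13485258e-06,
        7.04422957e-03, -6.60351390e-06]), 'tcp_pos': array([ 0.2419524 , -0.57558481,  0.23007801]), 'eef_rot': array([ 0.13965213, -0.13979117,  0.69388444, -0.69244501]), 'wrist_force': array([ 0.56947049, -0.39543522,  1.19062374]), 'torque': array([ 0.0448518 ,  0.01860018, -0.03272915]), 'gripper_width': 0.08521605269248053}
scene {'mtx': array([[434.35152933,   0.        , 318.76877431],
       [  0.        , 434.35152933, 198.76582525],
       [  0.        ,   0.        ,   1.        ]]), 'camera_from_world': array([[-0.63231616,  0.77469625, -0.00468941,  0.39362484],
       [ 0.66762933,  0.54183628, -0.51057274, -0.24967784],
       [-0.39299789, -0.32597418, -0.85982178,  1.32571153],
       [ 0.        ,  0.        ,  0.        ,  1.     
[... 261 characters left out ...]
   [-0.98773615, -0.00457964, -0.15606514,  0.51846179],
       [ 0.15607936, -0.00292975, -0.98774017,  0.9697713 ],
       [ 0.        ,  0.        ,  0.        ,  1.        ]])}
wrist {'mtx': array([[328.72196278,   0.        , 316.66774536],
       [  0.        , 328.72196278, 198.80109323],
       [  0.        ,   0.        ,   1.        ]]), 'mount': array([[-1.68507705e-04,  9.47970438e-01,  3.18358320e-01,
        -8.18975554e-02],
       [-1.06481702e-04, -3.18358340e-01,  9.47970441e-01,
        -1.42737806e-01],
       [ 9.99999980e-01,  1.25840987e-04,  1.54587339e-04,
         1.11144191e-03],
       [ 0.00000000e+00,  0.00000000e+00,  0.00000000e+00,
         1.00000000e+00]])}
```

View pics/scene0.png

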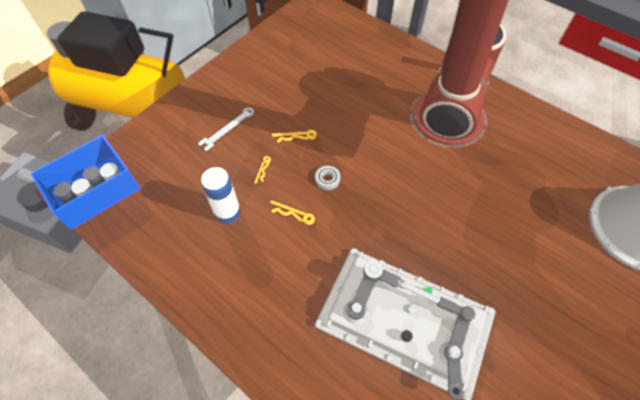

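View pics/top0.png

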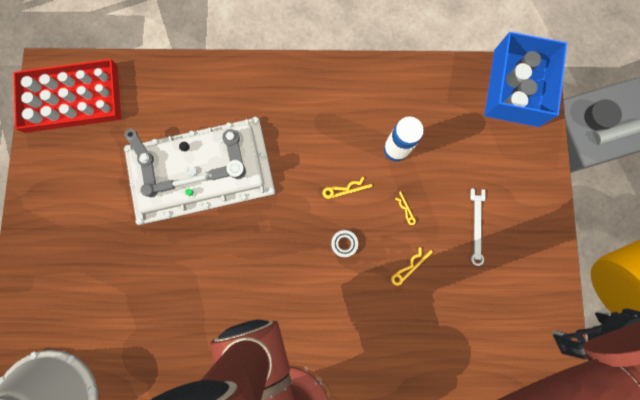

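View pics/wrist0.png

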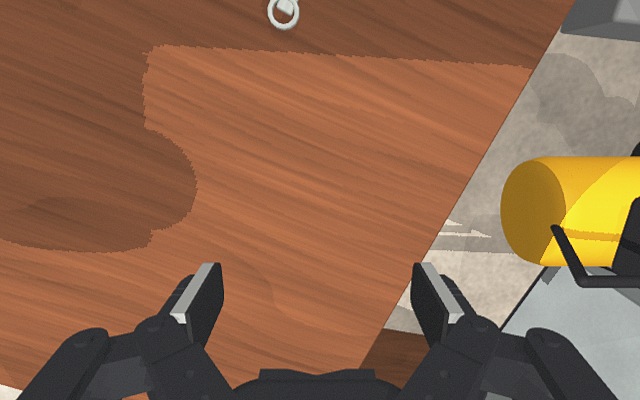

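```bash
cat > h.py <<'E'
import numpy as np, cv2
from scipy.spatial.transform import Rotation as R
from plant import manip
def Rq(q): return R.from_quat([q[1],q[2],q[3],q[0]])
def camW(name,st=None):
    c=manip.calibration(name); K=c["mtx"]
    if name=="wrist":
        T=np.eye(4);T[:3,:3]=Rq(st["eef_rot"]).as_matrix();T[:3,3]=st["tcp_pos"]
        return K,np.linalg.inv(T@c["mount"])
    return K,c["camera_from_world"]
def back(KE,uv,z):
    K,E=KE; d=E[:3,:3].T@np.linalg.inv(K)@np.array([uv[0],uv[1],1.]); o=-E[:3,:3].T@E[:3,3]
    return o+d*(z-o[2])/d[2]
def proj(KE,P):
    K,E=KE; p=K@(E[:3,:3]@np.array(P)+E[:3,3]); return p[:2]/p[2]
def tri(obs):
    A=[];b=[]
    for KE,uv in obs:
        K,E=KE; o=-E[:3,:3].T@E[:3,3]; d=E[:3,:3].T@np.linalg.inv(K)@np.array([uv[0],uv[1],1.]); d/=np.linalg.norm(d)
        M=np.eye(3)-np.outer(d,d); A.append(M); b.append(M@o)
    A=np.vstack(A);b=np.hstack(b); x=np.linalg.lstsq(A,b,rcond=None)[0]
    return x,np.linalg.norm(A@x-b)
def crop(img,x0,y0,x1,y1,s,fn):
    cv2.imwrite(fn,cv2.resize(img[y0:y1,x0:x1],None,fx=s,fy=s,interpolation=cv2.INTER_CUBIC))
E
python3 - <<'E'
from h import *
t=cv2.imread("pics/top0.png");s=cv2.imread("pics/scene0.png")
crop(t,310,160,440,290,6,"pics/tc0.png") if 0 else crop(t,320,170,440,290,5,"pics/tc0.png")
crop(t,120,110,280,230,5,"pics/tcov0.png")
crop(s,310,240,500,400,3.7,"pics/scov0.png")
K=camW("top")
hsv=cv2.cvtColor(t,cv2.COLOR_BGR2HSV)
m=cv2.inRange(hsv,(20,120,120),(35,255,255))
n,l,st,c=cv2.connectedComponentsWithStats(m)
for i in range(1,n):
    if st[i,4]>40: 
        print(st[i],c[i],back(K,c[i],0.003))
        ys,xs=np.where(l==i); pts=np.array([back(K,(x,y),0.003)[:2] for x,y in zip(xs,ys)])
        r=cv2.minAreaRect(pts.astype(np.float32)*1000); print(r)
for p in [(478,225),(344,243)]: print(back(K,p,0.005))
E
```

```text
[323 177  49  22 318] [344.33962264 189.00314465] [ 0.55212191 -0.14417323  0.003     ]
((556.2726440429688, -149.32528686523438), (30.899826049804688, 129.32064819335938), 16.382518768310547)
[396 192  19  33 163] [405.96319018 209.63803681] [ 0.49799056 -0.30516836  0.003     ]
((500.74267578125, -302.81201171875), (89.69722747802734, 19.24968719482422), 25.919700622558594)
[ 591  240   49   72 2587] [618.76768458 278.05720912] [ 0.32431445 -0.84366616  0.003     ]
((335.1501770019531, -835.23193359375), (122.15699005126953, 188.54055786132812), 83.09381866455078)
[392 248  40  37 278] [409.4352518  267.58633094] [ 0.34851985 -0.30960312  0.003     ]
((354.781005859375, -312.07568359375), (28.667734146118164, 128.1488800048828), 44.65341567993164)
[ 0.45833284 -0.49082202  0.005     ]
[ 0.41031979 -0.14235746  0.005     ]
```

View pics/tc0.png

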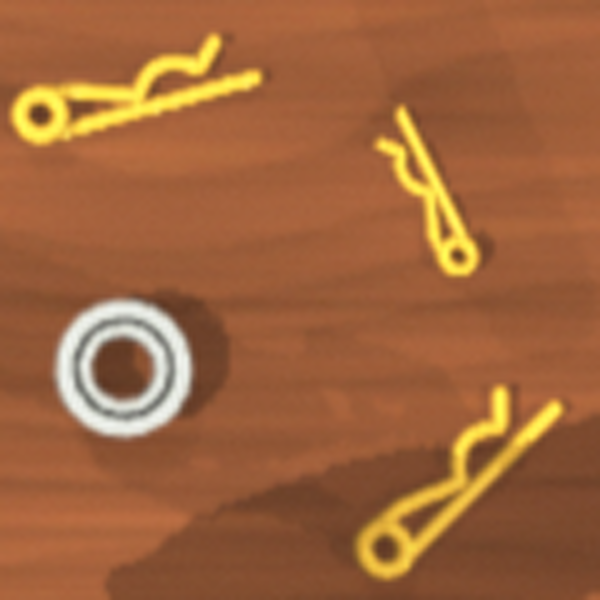

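View pics/tcov0.png

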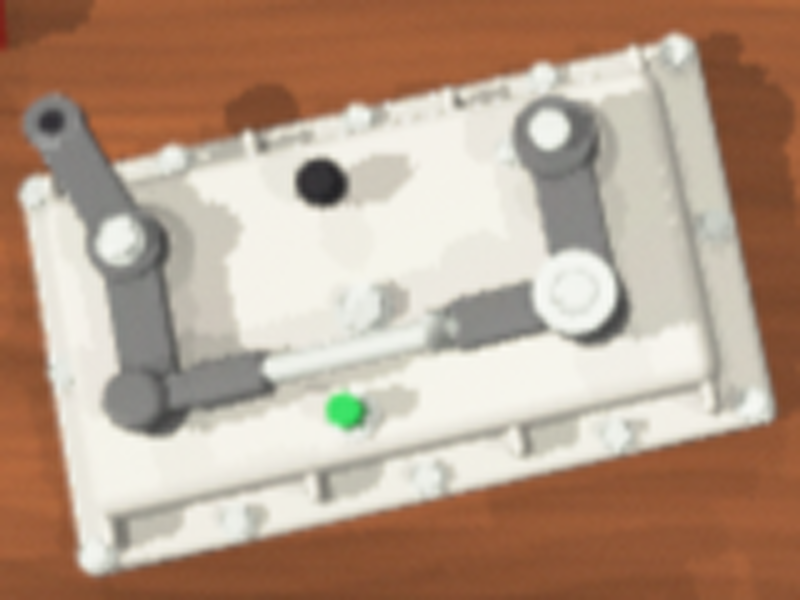

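View pics/scov0.png

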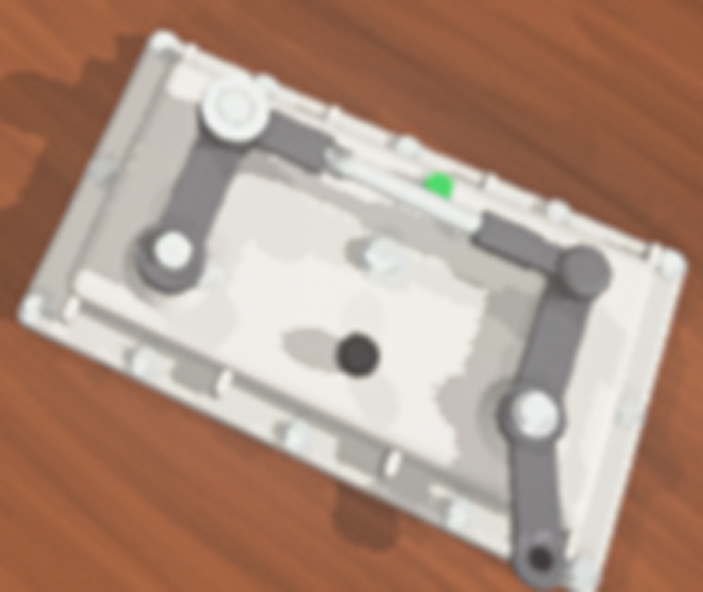

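```bash
python3 - <<'E'
from h import *
T=camW("top");S=camW("scene")
tc=lambda x,y:(120+(x+.5)/5-.5,110+(y+.5)/5-.5)
sc=lambda x,y:(310+(x+.5)/3.7-.5,240+(y+.5)/3.7-.5)
eye,r=tri([(T,tc(575,292)),(S,sc(235,106))]);print("eye",eye,r)
ball,r=tri([(T,tc(135,398)),(S,sc(581,271))]);print("ball",ball,r)
d=ball-eye;print(np.linalg.norm(d),np.degrees(np.arctan2(-d[0],d[1])))
cc=lambda x,y:(320+(x+.5)/5-.5,170+(y+.5)/5-.5)
coil=back(T,cc(459,256),.008);tip=back(T,cc(401,108),.0025);print(coil,tip,tip-coil,np.degrees(np.arctan2(*(tip-coil)[[1,0]])),np.linalg.norm(tip-coil))
st=manip.state();print(Rq(st["eef_rot"]).as_matrix())
E
```

```text
eye [0.58353923 0.12522834 0.10402077] 0.0003008845684821884
ball [0.53386587 0.33779083 0.08943489] 0.001388758610059955
0.2187761483851846 13.153308886146204
[ 0.4682073  -0.31729838  0.008     ] [ 0.54701667 -0.29047357  0.0025    ] [ 0.07880938  0.02682481 -0.0055    ] 18.797336899874615 0.08343103899823928
[[-9.21911451e-01 -4.48172050e-04  3.87400407e-01]
 [-3.87400619e-01  1.55706011e-03 -9.21910156e-01]
 [-1.90031356e-04 -9.99998687e-01 -1.60909368e-03]]
```

Call:
{"api": "carry_out", "payload": {
  "targets": [
    [0.2, 0.45, 0, 0, 0, -0.167, 0],
    [0.2, 0.45, 0, 0, 0, -0.167, 0],
    [0.2, 0.45, 0, 0, 0, -0.167, 0],
    [0.2, 0.45, 0, 0, 0, -0.167, 0],
    [0.2, 0.45, 0, 0, 0, -0.167, 0],
    [0.2, 0.45, 0, 0, 0, -0.167, 0],
    [0.2, 0.45, 0, 0, 0, -0.167, 0],
    [0.2, 0.45, 0, 0, 0, -0.167, 0]
  ]
}}

```text
time: 1.15
tcp_pos: [0.4424, -0.124, 0.2312]
eef_rot: [-0.082, 0.081, -0.702, 0.702]
wrist_force: [0.2, -0.7, 0.9]
gripper_width: -0.0002
```

Call:
{"api": "carry_out", "payload": {
  "targets": [
    [0.132, 0.292, -0.06, 0, 0, 0, 0],
    [0.132, 0.292, -0.06, 0, 0, 0, 0],
    [0.132, 0.292, -0.06, 0, 0, 0, 0],
    [0.132, 0.292, -0.06, 0, 0, 0, 0],
    [0.132, 0.292, -0.06, 0, 0, 0, 0],
    [0.132, 0.292, -0.06, 0, 0, 0, 0],
    [0.132, 0.292, -0.06, 0, 0, 0, 0]
  ]
}}

```text
time: 2.02
tcp_pos: [0.5738, 0.1661, 0.1706]
eef_rot: [-0.081, 0.082, -0.702, 0.703]
wrist_force: [0.2, 0.1, -0.5]
gripper_width: 0.0002
```

```bash
python3 - <<'E'
from h import *
st=manip.state();print(st["tcp_pos"],Rq(st["eef_rot"]).as_matrix().round(3))
cv2.imwrite("pics/w1.png",manip.read_camera("wrist"))
E
```

```text
[0.57378879 0.16614037 0.17058642] [[-0.973 -0.001  0.23 ]
 [-0.23  -0.001 -0.973]
 [ 0.002 -1.     0.   ]]
```

View pics/w1.png

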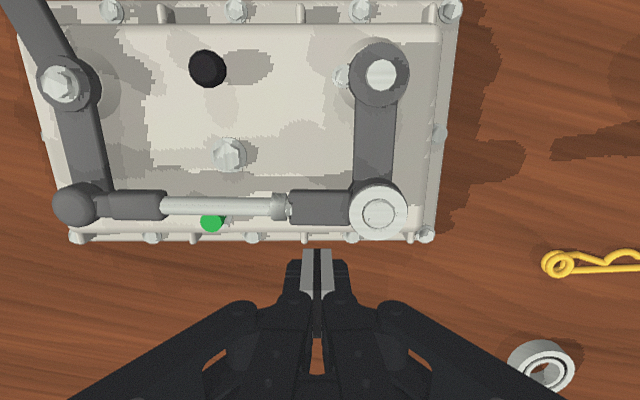

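```bash
python3 - <<'E'
from h import *
st=manip.state();W=camW("wrist",st);T=camW("top");S=camW("scene")
print(proj(W,[0.5835,0.1252,0.104]), proj(W,st["tcp_pos"]),proj(W,[.5738,.167,.099]))
img=cv2.imread("pics/w1.png"); crop(img,290,150,450,260,5,"pics/w1c.png")
E
```

```text
[375.18289157 214.49397738] [314.31515117 264.72207212] [312.57344026 211.72180804]
```

View pics/w1c.png

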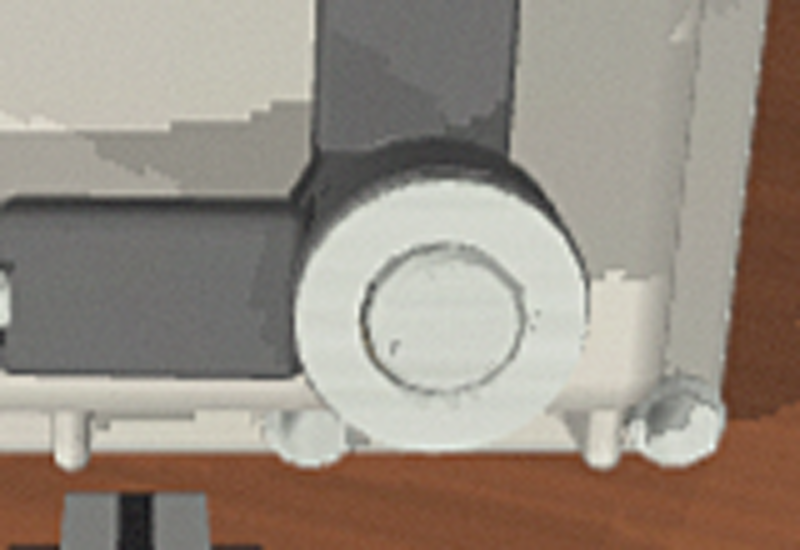

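Call:
{"api": "carry_out", "payload": {
  "targets": [
    [0.002, 0, -0.03, 0, 0, 0, 0],
    [0.002, 0, -0.06, 0, 0, 0, 0],
    [0.002, 0, -0.066, 0, 0, 0, 0],
    [0.002, 0, -0.069, 0, 0, 0, 0],
    [0.002, 0, -0.072, 0, 0, 0, 0],
    [0.002, 0, -0.075, 0, 0, 0, 0]
  ]
}}

```text
time: 2.82
tcp_pos: [0.5769, 0.1658, 0.0975]
eef_rot: [0.082, -0.081, 0.702, -0.702]
wrist_force: [-0.4, -0.2, 1.0]
gripper_width: 0.0003
```

Call:
{"api": "carry_out", "payload": {
  "targets": [
    [0, 0, -0.003, 0, 0, 0, 0],
    [0, 0, -0.006, 0, 0, 0, 0],
    [0, 0, -0.008, 0, 0, 0, 0],
    [0, 0, -0.01, 0, 0, 0, 0]
  ]
}}

```text
time: 3.32
tcp_pos: [0.5768, 0.1655, 0.0883]
eef_rot: [-0.082, 0.081, -0.702, 0.703]
wrist_force: [-4.3, -2.6, 7.5]
gripper_width: -0.0002
```

Call:
{"api": "carry_out", "payload": {
  "targets": [
    [0, 0, -0.002, 0, 0, 0, 0],
    [0, 0, -0.004, 0, 0, 0, 0],
    [0, 0, -0.006, 0, 0, 0, 0]
  ]
}}

```text
time: 3.7
tcp_pos: [0.577, 0.1655, 0.0859]
eef_rot: [-0.082, 0.082, -0.702, 0.703]
wrist_force: [-14.9, -4.5, 31.7]
gripper_width: 0.0001
```

Call:
{"api": "carry_out", "payload": {
  "targets": [
    [0, 0, -0.002, 0, 0, 0, 0],
    [0, 0, -0.003, 0, 0, 0, 0],
    [0, 0, -0.003, 0, 0, 0, 0]
  ]
}}

```text
time: 4.08
tcp_pos: [0.5771, 0.1655, 0.0858]
eef_rot: [-0.081, 0.082, -0.702, 0.703]
wrist_force: [-21.0, -6.7, 38.9]
gripper_width: -0.0001
```

```bash
python3 - <<'E'
from h import *
st=manip.state();print(st["tcp_pos"],st["wrist_force"])
i=manip.read_camera("wrist");cv2.imwrite("pics/w2.png",i)
crop(manip.read_camera("scene"),310,200,500,340,4,"pics/s2.png")
E
```

```text
[0.57708071 0.16549269 0.08577629] [-21.02227744  -6.71434564  38.85889731]
```

View pics/w2.png

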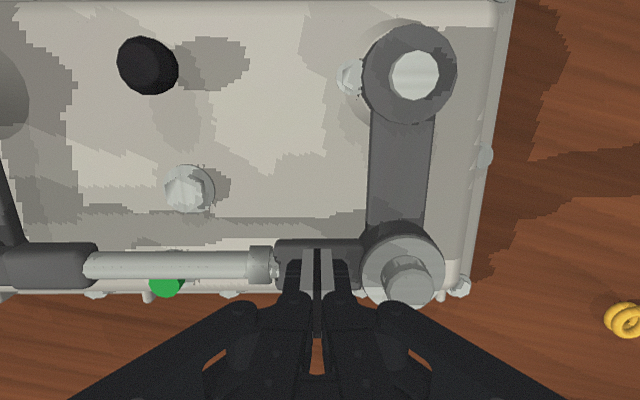

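View pics/s2.png

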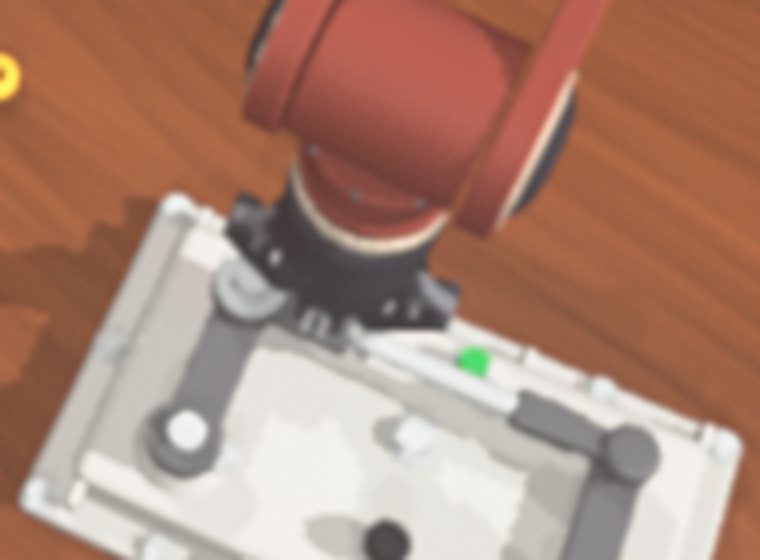

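Call:
{"api": "carry_out", "payload": {
  "targets": [
    [0, 0, 0.05, 0, 0, 0, 0],
    [-0.01, -0.02, 0.105, 0, 0, 0, 0],
    [-0.109, -0.483, 0.105, 0, 0, 0.19, 0.045],
    [-0.109, -0.483, 0.105, 0, 0, 0.19, 0.045],
    [-0.109, -0.483, 0.105, 0, 0, 0.19, 0.045],
    [-0.109, -0.483, 0.105, 0, 0, 0.19, 0.045],
    [-0.109, -0.483, 0.105, 0, 0, 0.19, 0.045],
    [-0.109, -0.483, 0.105, 0, 0, 0.19, 0.045]
  ]
}}

```text
time: 5.18
tcp_pos: [0.488, -0.219, 0.1827]
eef_rot: [-0.148, 0.147, -0.691, 0.692]
wrist_force: [-0.1, 0.4, -0.2]
gripper_width: 0.0445
```

Call:
{"api": "carry_out", "payload": {
  "targets": [
    [0, -0.12, -0.05, 0, 0, 0, 0.045],
    [0, -0.12, -0.05, 0, 0, 0, 0.045],
    [0, -0.12, -0.05, 0, 0, 0, 0.045],
    [0, -0.12, -0.05, 0, 0, 0, 0.045]
  ]
}}

```text
time: 5.68
tcp_pos: [0.4885, -0.337, 0.1321]
eef_rot: [0.147, -0.148, 0.692, -0.691]
wrist_force: [0.7, -0.0, 0.4]
gripper_width: 0.0451
```

```bash
python3 - <<'E'
from h import *
st=manip.state();print(st["tcp_pos"],st["eef_rot"],st["gripper_width"])
cv2.imwrite("pics/w3.png",manip.read_camera("wrist"))
E
```

```text
[ 0.48851217 -0.33699542  0.13211998] [ 0.14745066 -0.14752855  0.69186763 -0.69124006] 0.04506063301051033
```

View pics/w3.png

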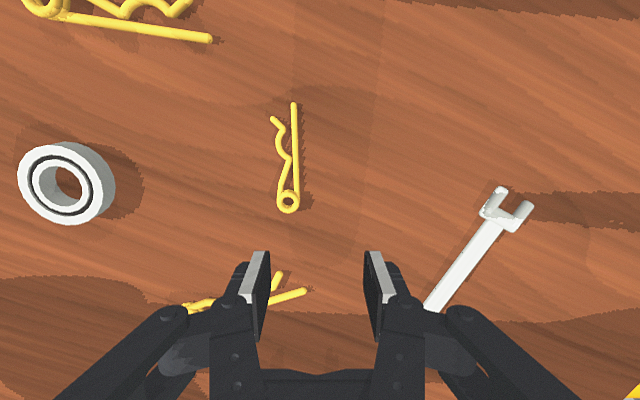

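```bash
python3 - <<'E'
from h import *
img=cv2.imread("pics/w3.png"); crop(img,255,90,330,220,4.6,"pics/w3c.png")
E
```

```text
(no output)
```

View pics/w3c.png

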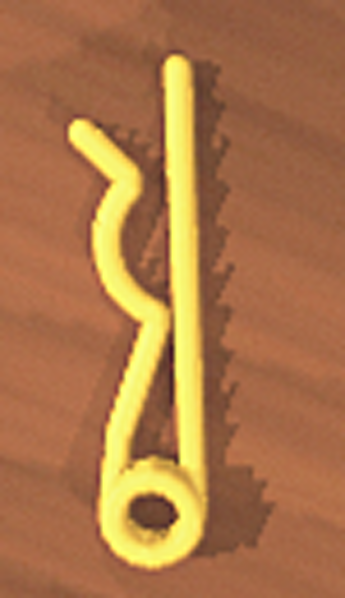

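```bash
python3 - <<'E'
from h import *
st=manip.state();W=camW("wrist",st)
f=lambda x,y:(255+(x+.5)/4.6-.5,90+(y+.5)/4.6-.5)
coil=back(W,f(153,517),.010);a=back(W,f(176,65),.0025);b=back(W,f(190,440),.0025)
d=a-b;yaw=np.arctan2(d[1],d[0]);x=np.array([np.cos(yaw),np.sin(yaw),0]);y=np.array([-x[1],x[0],0])
Rm=Rq(st["eef_rot"]).as_matrix();tx=-Rm[:,0]
print("coil",coil,"yaw",np.degrees(yaw),"toolyaw",np.degrees(np.arctan2(tx[1],tx[0])))
# coil from leg: leg tip - 82.5+2.5
tip=back(W,f(176,55),.0025)
c2=tip-82.5e-3*x+7.5e-3*y; print("coil from leg",c2, "len",np.dot(tip-coil,x),np.dot(tip-coil,y))
print("proj tcp at",proj(W,st["tcp_pos"]))
for c in(coil,c2):print("need",c-st["tcp_pos"])
E
```

```text
coil [ 0.47010043 -0.31926081  0.01      ] yaw 25.05673374881366 toolyaw 24.14111535084327
coil from leg [ 0.46942359 -0.31896856  0.0025    ] len 0.08201062937401311 -0.006948600410733596
proj tcp at [314.35401455 264.33212525]
need [-0.01882282  0.01725575 -0.12278016]
need [-0.01949966  0.017548   -0.13028016]
```

Call:
{"api": "carry_out", "payload": {
  "targets": [
    [-0.019, 0.0175, -0.06, 0, 0, 0.016, 0.045],
    [-0.019, 0.0175, -0.11, 0, 0, 0.016, 0.045],
    [-0.019, 0.0175, -0.122, 0, 0, 0.016, 0.045],
    [-0.019, 0.0175, -0.129, 0, 0, 0.016, 0.045],
    [-0.019, 0.0175, -0.129, 0, 0, 0.016, 0.045]
  ]
}}

```text
time: 6.35
tcp_pos: [0.4712, -0.3206, 0.0055]
eef_rot: [-0.154, 0.153, -0.689, 0.691]
wrist_force: [0.6, -0.4, 0.6]
gripper_width: 0.0452
```

```bash
python3 - <<'E'
from h import *
st=manip.state();print(st["tcp_pos"],st["wrist_force"])
cv2.imwrite("pics/w4.png",manip.read_camera("wrist"))
E
```

```text
[ 0.4711792  -0.32055129  0.00547358] [ 0.63227588 -0.35875968  0.56114441]
```

View pics/w4.png

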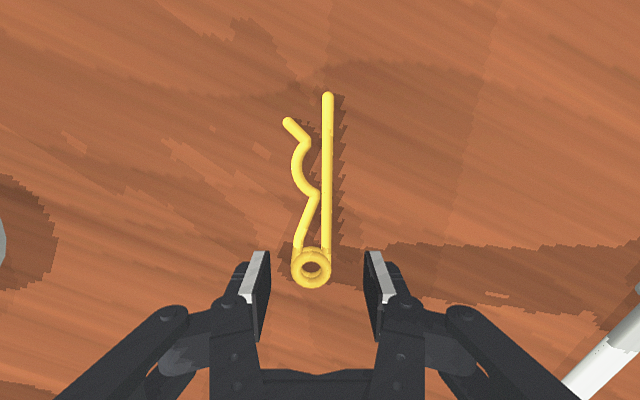

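Call:
{"api": "carry_out", "payload": {
  "targets": [
    [-0.001, 0.001, -0.003, 0, 0, 0, 0.045],
    [-0.001, 0.001, -0.003, 0, 0, 0, 0.01],
    [-0.001, 0.001, -0.003, 0, 0, 0, 0.01],
    [-0.001, 0.001, -0.003, 0, 0, 0, 0.01],
    [-0.001, 0.001, -0.003, 0, 0, 0, 0.01]
  ]
}}

```text
time: 7.02
tcp_pos: [0.4689, -0.3191, 0.001]
eef_rot: [-0.153, 0.153, -0.69, 0.691]
wrist_force: [-1.1, 0.5, 6.2]
gripper_width: 0.0174
```

Call:
{"api": "carry_out", "payload": {
  "targets": [
    [0, 0, 0.04, 0, 0, 0, 0.01],
    [0, 0, 0.09, 0, 0, 0, 0.01],
    [0, 0, 0.14, 0, 0, 0, 0.01],
    [0, 0, 0.14, 0, 0, 0, 0.01]
  ]
}}

```text
time: 7.52
tcp_pos: [0.4709, -0.3207, 0.1454]
eef_rot: [-0.155, 0.151, -0.688, 0.693]
wrist_force: [-0.4, 0.3, -1.5]
gripper_width: 0.0176
```

```bash
python3 - <<'E'
from h import *
st=manip.state();print(st["tcp_pos"],st["wrist_force"],st["gripper_width"])
i=manip.read_camera("wrist");cv2.imwrite("pics/w5.png",i);crop(i,250,80,380,290,2.8,"pics/w5c.png")
E
```

```text
[ 0.47091585 -0.3206677   0.14543763] [-0.39658521  0.33408784 -1.47218583] 0.017578316852536066
```

View pics/w5c.png

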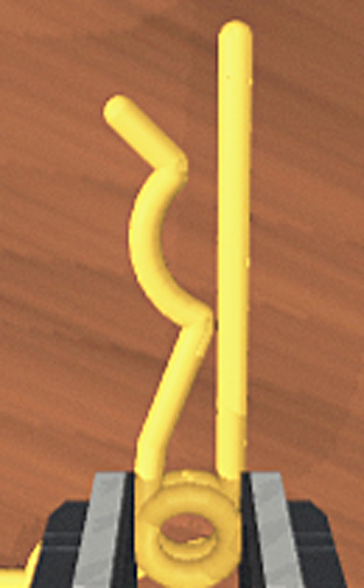

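```bash
python3 - <<'E'
from h import *
class S(dict):pass
Rm=np.array([[-0.973,-.001,.23],[-.23,-.001,-.973],[.002,-1,0]])
q=R.from_matrix(Rm).as_quat()
st1=dict(tcp_pos=np.array([0.57378879,0.16614037,0.17058642]),eef_rot=[q[3],q[0],q[1],q[2]])
W=camW("wrist",st1)
e=back(W,(378.2,213),.104);b=back(W,(75,204),.0894);print(e,b,np.linalg.norm(b-e),np.degrees(np.arctan2(-(b-e)[0],(b-e)[1])))
st=manip.state();T=Rq(st["eef_rot"]).as_matrix();print(T.round(4), st["tcp_pos"])
yaw=np.radians(13.15);x=np.array([np.cos(yaw),np.sin(yaw),0]);y=np.array([-x[1],x[0],0])
stud=np.array([e[0],e[1],.0948])
coil=stud-x*.110+.0075*y; print("coil target",coil,"shift",coil-st["tcp_pos"])
E
```

```text
[0.5849139  0.12446969 0.104     ] [0.53641453 0.33541455 0.0894    ] 0.21694027221849815 12.94813352674852
[[-0.9061  0.003   0.4231]
 [-0.4231 -0.0026 -0.9061]
 [-0.0016 -1.      0.0036]] [ 0.46944812 -0.3193856   0.14218522]
coil target [0.47609208 0.10674789 0.0948    ] shift [ 0.00664396  0.42613349 -0.04738522]
```

Call:
{"api": "carry_out", "payload": {
  "targets": [
    [0.007, 0.426, 0, 0, 0, -0.21, 0.01],
    [0.007, 0.426, 0, 0, 0, -0.21, 0.01],
    [0.007, 0.426, 0, 0, 0, -0.21, 0.01],
    [0.007, 0.426, 0, 0, 0, -0.21, 0.01],
    [0.007, 0.426, 0, 0, 0, -0.21, 0.01],
    [0.007, 0.426, 0, 0, 0, -0.21, 0.01],
    [0.007, 0.426, 0, 0, 0, -0.21, 0.01],
    [0.007, 0.426, -0.025, 0, 0, -0.21, 0.01]
  ]
}}

```text
time: 8.57
tcp_pos: [0.4752, 0.1106, 0.1145]
eef_rot: [0.082, -0.082, 0.703, -0.702]
wrist_force: [-0.1, -0.4, -1.0]
gripper_width: 0.018
```

Call:
{"api": "carry_out", "payload": {
  "targets": [
    [0, 0, 0, 0, 0, 0, 0.01],
    [0, 0, 0, 0, 0, 0, 0.01]
  ]
}}

```text
time: 8.82
tcp_pos: [0.4749, 0.1069, 0.1143]
eef_rot: [0.079, -0.081, 0.703, -0.703]
wrist_force: [0.1, -0.1, -0.5]
gripper_width: 0.0179
```

```bash
python3 - <<'E'
from h import *
st=manip.state();print(st["tcp_pos"],st["eef_rot"],st["wrist_force"],st["gripper_width"])
i=manip.read_camera("wrist");cv2.imwrite("pics/w6.png",i);crop(i,250,0,410,290,2.05,"pics/w6c.png")
E
```

```text
[0.4748677  0.10688174 0.11432208] [ 0.07890264 -0.08051851  0.70262159 -0.70257671] [ 0.1217806  -0.07082508 -0.54044931] 0.017868419971044432
```

View pics/w6.png

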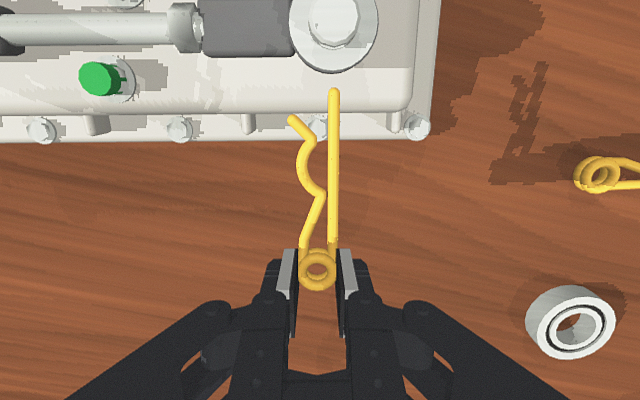

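View pics/w6c.png

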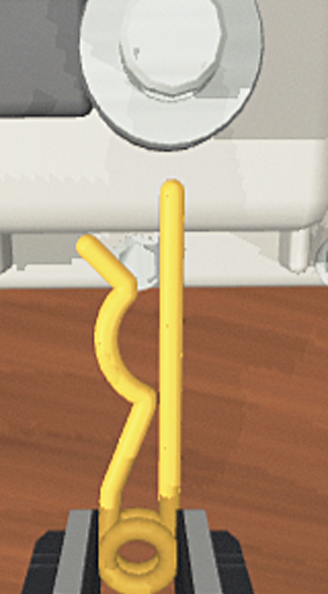

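```bash
python3 - <<'E'
from h import *
st=manip.state();W=camW("wrist",st);M=Rq(st["eef_rot"]).as_matrix();tx=-M[:,0];print("toolyaw",np.degrees(np.arctan2(tx[1],tx[0])),M.round(4)[2])
f=lambda x,y:(250+(x+.5)/2.05-.5,(y+.5)/2.05-.5)
yaw=np.radians(13.05);x=np.array([np.cos(yaw),np.sin(yaw),0]);y=np.array([-x[1],x[0],0])
stud=back(W,f(171.5,42),.1043); wash=back(W,f(171.5,57),.091)
for z in(.114,.1158,.118,.120):
    tip=back(W,f(172,184),z); near=back(W,f(166.5,480),.1158)
    d=tip-near
    print(z,"tip",tip,"stud-tip x,y",(stud-tip)@x,(stud-tip)@y,"wash",(wash-tip)@x,(wash-tip)@y,"legyaw",np.degrees(np.arctan2(d[1],d[0])))
print(stud,wash)
# cover edges: bolts line front (40,130)->(417,127) at z ~ .02 ; neck
e1=back(W,(40,130),.03);e2=back(W,(417,127),.03);d=e1-e2;print("edge yaw",np.degrees(np.arctan2(-d[0],d[1])))
i=cv2.imread("pics/w6.png");crop(i,280,0,390,100,7,"pics/w6d.png")
E
```

```text
toolyaw 12.926918343304298 [ 6.e-04 -1.e+00 -1.e-04]
0.114 tip [0.55693447 0.1170534  0.114     ] stud-tip x,y 0.027349748220527114 2.5153548010866423e-05 wash 0.026698860822177053 -0.0006230490868454118 legyaw 12.680724835448837
0.1158 tip [0.55692116 0.11714048 0.1158    ] stud-tip x,y 0.027343056704236025 -6.268005299122929e-05 wash 0.026692169305885964 -0.0007108826878475075 legyaw 12.758435966247088
0.118 tip [0.55690488 0.11724691 0.118     ] stud-tip x,y 0.027334878184324864 -0.00017003223199383585 wash 0.0266839907859748 -0.0008182348668501141 legyaw 12.853395868044057
0.12 tip [0.55689009 0.11734366 0.12      ] stud-tip x,y 0.027327443166223632 -0.00026762512199614833 wash 0.02667655576787357 -0.0009158277568524274 legyaw 12.939703203041478
[0.58357219 0.12325351 0.1043    ] [0.58308448 0.12247508 0.091     ]
edge yaw 13.386254088276957
```

View pics/w6d.png

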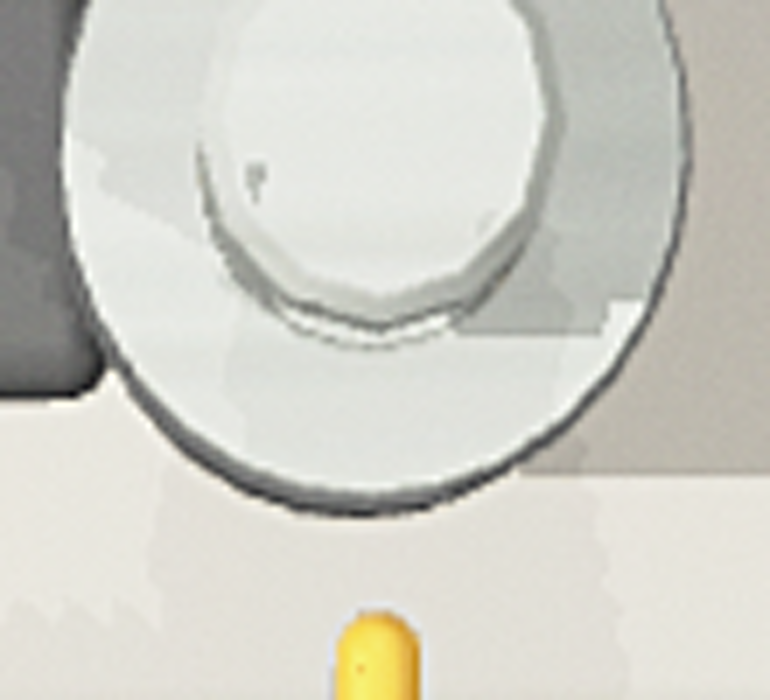

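Call:
{"api": "carry_out", "payload": {
  "targets": [
    [0.0127, 0.0029, 0, 0, 0, 0.003, 0.01],
    [0.0127, 0.0029, -0.012, 0, 0, 0.003, 0.01],
    [0.0127, 0.0029, -0.018, 0, 0, 0.003, 0.01],
    [0.0127, 0.0029, -0.018, 0, 0, 0.003, 0.01]
  ]
}}

```text
time: 9.38
tcp_pos: [0.4873, 0.1101, 0.096]
eef_rot: [0.08, -0.082, 0.702, -0.702]
wrist_force: [0.5, 0.7, -0.9]
gripper_width: 0.0177
```

Call:
{"api": "carry_out", "payload": {
  "targets": [
    [0, 0, -0.001, 0, 0, 0, 0.01],
    [0, 0, -0.001, 0, 0, 0, 0.01]
  ]
}}

```text
time: 9.62
tcp_pos: [0.4883, 0.1103, 0.0965]
eef_rot: [-0.081, 0.081, -0.702, 0.702]
wrist_force: [-0.8, 0.7, -1.3]
gripper_width: 0.0178
```

```bash
python3 - <<'E'
from h import *
st=manip.state();print(st["tcp_pos"],st["wrist_force"],st["torque"])
i=manip.read_camera("wrist");cv2.imwrite("pics/w7.png",i);crop(i,270,0,400,130,5,"pics/w7c.png")
i=manip.read_camera("scene");crop(i,310,180,430,300,5,"pics/s7.png")
E
```

```text
[0.48833091 0.11029328 0.0965041 ] [-0.83167305  0.69047468 -1.33171134] [ 0.01955199  0.0456548  -0.00262057]
```

View pics/w7c.png

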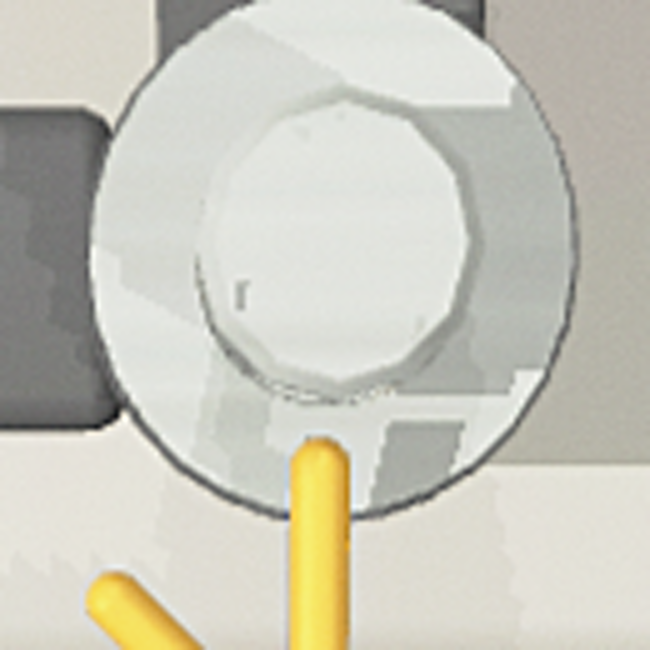

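View pics/s7.png

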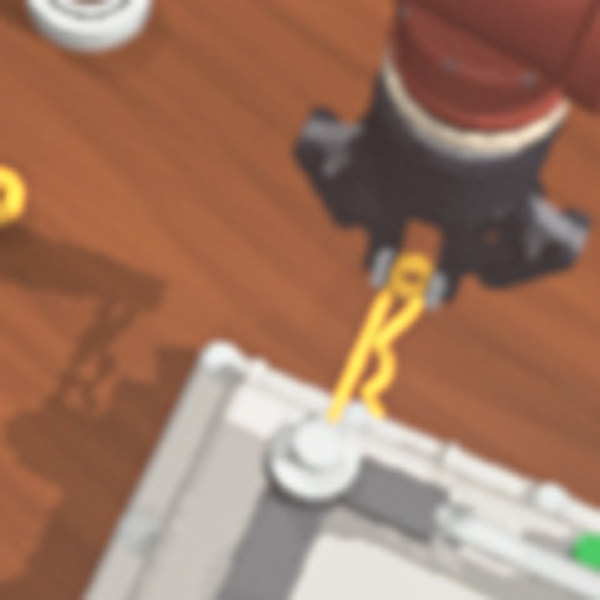

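```bash
python3 - <<'E'
from h import *
st=manip.state();W=camW("wrist",st);M=Rq(st["eef_rot"]).as_matrix();tx=-M[:,0];print("toolyaw",np.degrees(np.arctan2(tx[1],tx[0])),M.round(4)[2],st["tcp_pos"])
f=lambda x,y:(270+(x+.5)/5-.5,(y+.5)/5-.5)
yaw=np.radians(13.1);x=np.array([np.cos(yaw),np.sin(yaw),0]);y=np.array([-x[1],x[0],0])
stud=back(W,f(341,242),.1043); wash=back(W,f(334,258),.091); print(stud,wash)
for z in(.096,.098,.100):
    tip=back(W,f(320,440+13),z)
    print(z,"tip",tip,"stud-tip x,y",(stud-tip)@x,(stud-tip)@y,"wash",(wash-tip)@x,(wash-tip)@y)
E
```

```text
toolyaw 13.168125684518015 [-6.e-04 -1.e+00  1.e-04] [0.48842178 0.11028591 0.09660641]
[0.58442782 0.1234243  0.1043    ] [0.58468788 0.12325243 0.091     ]
0.096 tip [0.56952528 0.12088574 0.096     ] stud-tip x,y 0.015090088467101973 -0.0009051853196087955 wash 0.015304425331478763 -0.0011315226073533775
0.098 tip [0.5695114  0.12098291 0.098     ] stud-tip x,y 0.015081579029715747 -0.0010029664694780522 wash 0.015295915894092533 -0.0012293037572226342
0.1 tip [0.56949753 0.12108007 0.1       ] stud-tip x,y 0.015073069592329517 -0.0011007476193473226 wash 0.015287406456706303 -0.0013270849070919045
```

Call:
{"api": "carry_out", "payload": {
  "targets": [
    [0.0002, -0.0011, -0.002, 0, 0, 0, 0.01],
    [0.0002, -0.0011, -0.003, 0, 0, 0, 0.01],
    [0.0002, -0.0011, -0.003, 0, 0, 0, 0.01]
  ]
}}

```text
time: 10.1
tcp_pos: [0.4883, 0.1091, 0.0931]
eef_rot: [0.081, -0.081, 0.702, -0.702]
wrist_force: [0.2, -1.1, -0.7]
gripper_width: 0.0176
```

Call:
{"api": "carry_out", "payload": {
  "targets": [
    [0, 0, -0.001, 0, 0, 0, 0.01],
    [0, 0, -0.001, 0, 0, 0, 0.01]
  ]
}}

```text
time: 10.35
tcp_pos: [0.4885, 0.1092, 0.0923]
eef_rot: [0.081, -0.081, 0.702, -0.702]
wrist_force: [0.2, 0.1, 0.1]
gripper_width: 0.0179
```

Call:
{"api": "carry_out", "payload": {
  "targets": [
    [0, 0, -0.001, 0, 0, 0, 0.01],
    [0, 0, -0.001, 0, 0, 0, 0.01]
  ]
}}

```text
time: 10.6
tcp_pos: [0.4886, 0.1092, 0.0914]
eef_rot: [0.081, -0.081, 0.702, -0.702]
wrist_force: [-0.0, 0.1, 0.3]
gripper_width: 0.0174
```

```bash
python3 - <<'E'
from h import *
st=manip.state();print(st["tcp_pos"],st["wrist_force"],st["torque"])
i=manip.read_camera("wrist");cv2.imwrite("pics/w8.png",i);crop(i,270,0,400,130,5,"pics/w8c.png")
E
```

```text
[0.48856224 0.10919676 0.09139804] [-0.02954826  0.11907241  0.2798116 ] [ 0.00030239 -0.04514345 -0.00385494]
```

View pics/w8c.png

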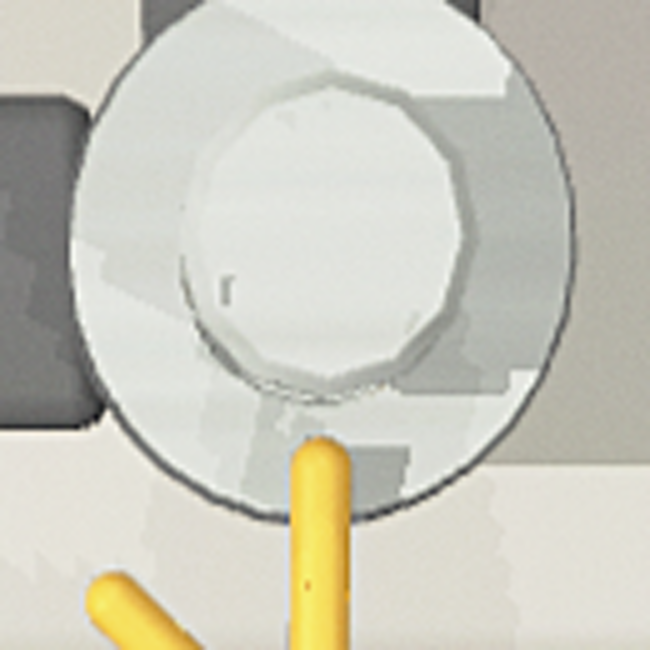

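Call:
{"api": "carry_out", "payload": {
  "targets": [
    [0, -0.0004, -0.001, 0, 0, 0, 0.01],
    [0, -0.0004, -0.001, 0, 0, 0, 0.01]
  ]
}}

```text
time: 10.9
tcp_pos: [0.4886, 0.1088, 0.0904]
eef_rot: [0.081, -0.081, 0.702, -0.702]
wrist_force: [0.3, 0.2, 0.5]
gripper_width: 0.0177
```

Call:
{"api": "carry_out", "payload": {
  "targets": [
    [0, 0, -0.001, 0, 0, 0, 0.01],
    [0, 0, -0.001, 0, 0, 0, 0.01]
  ]
}}

```text
time: 11.15
tcp_pos: [0.4887, 0.1088, 0.0895]
eef_rot: [-0.081, 0.081, -0.702, 0.702]
wrist_force: [0.1, -0.3, 1.2]
gripper_width: 0.0175
```

Call:
{"api": "carry_out", "payload": {
  "targets": [
    [0, 0, -0.001, 0, 0, 0, 0.01],
    [0, 0, -0.001, 0, 0, 0, 0.01]
  ]
}}

```text
time: 11.4
tcp_pos: [0.4887, 0.1088, 0.0884]
eef_rot: [-0.081, 0.081, -0.702, 0.702]
wrist_force: [0.1, 0.0, 0.9]
gripper_width: 0.0175
```

```bash
python3 - <<'E'
from h import *
st=manip.state();print(st["tcp_pos"],st["wrist_force"],st["torque"])
i=manip.read_camera("wrist");cv2.imwrite("pics/w9.png",i);crop(i,270,0,400,130,5,"pics/w9c.png")
E
```

```text
[0.4886543  0.10875189 0.08843741] [0.05080119 0.00809532 0.93790945] [ 0.05567279 -0.14638016  0.08299019]
```

View pics/w9c.png

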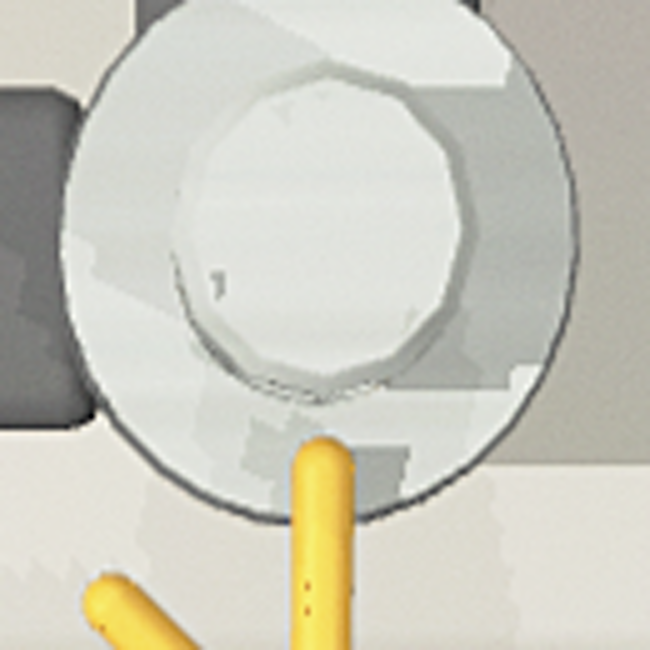

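Call:
{"api": "carry_out", "payload": {
  "targets": [
    [0, 0, 0.0015, 0, 0, 0, 0.01],
    [0, 0, 0.0025, 0, 0, 0, 0.01],
    [0, 0, 0.0025, 0, 0, 0, 0.01]
  ]
}}

```text
time: 11.82
tcp_pos: [0.4882, 0.1088, 0.0906]
eef_rot: [0.081, -0.081, 0.702, -0.702]
wrist_force: [0.4, -0.4, -0.1]
gripper_width: 0.0179
```

```bash
python3 - <<'E'
from h import *
st=manip.state();print(st["tcp_pos"],st["wrist_force"],st["torque"])
i=manip.read_camera("wrist");cv2.imwrite("pics/w10.png",i);crop(i,270,0,400,130,5,"pics/w10c.png")
E
```

```text
[0.48823613 0.10875264 0.09063683] [ 0.43408833 -0.40529866 -0.07933397] [-0.00697702 -0.08597804 -0.05242926]
```

View pics/w10c.png

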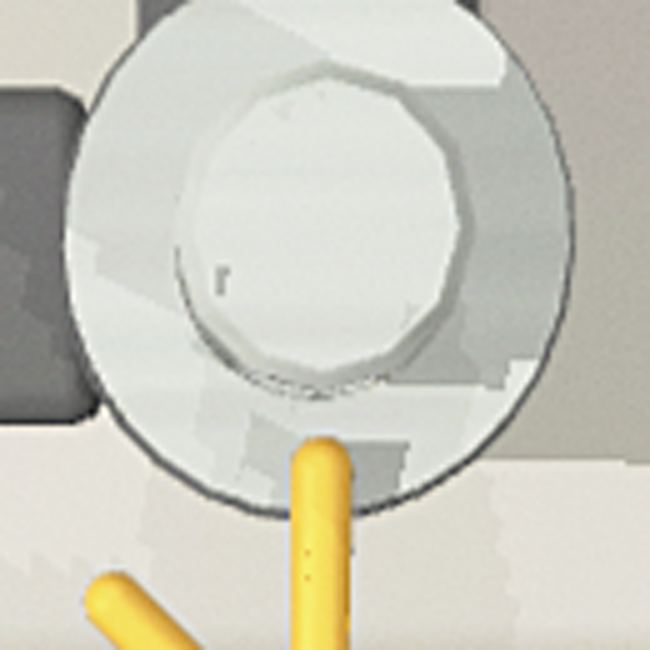

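Call:
{"api": "carry_out", "payload": {
  "targets": [
    [0, 0, 0.0019, 0, 0, 0, 0.01],
    [0, 0, 0.0019, 0, 0, 0, 0.01],
    [0.002, 0.0005, 0.0019, 0, 0, 0, 0.01],
    [0.004, 0.0009, 0.0019, 0, 0, 0, 0.01],
    [0.006, 0.0014, 0.0019, 0, 0, 0, 0.01],
    [0.008, 0.0018, 0.0019, 0, 0, 0, 0.01]
  ]
}}

```text
time: 12.62
tcp_pos: [0.4966, 0.1106, 0.0927]
eef_rot: [-0.081, 0.081, -0.702, 0.702]
wrist_force: [0.4, -0.3, 0.0]
gripper_width: 0.0175
```

```bash
python3 - <<'E'
from h import *
st=manip.state();print(st["tcp_pos"],st["wrist_force"],st["torque"])
i=manip.read_camera("wrist");cv2.imwrite("pics/w11.png",i);crop(i,270,0,400,130,5,"pics/w11c.png")
E
```

```text
[0.49660579 0.11058491 0.09267161] [ 0.42619834 -0.34889861  0.02402099] [-0.06591138  0.000691   -0.00691857]
```

View pics/w11c.png

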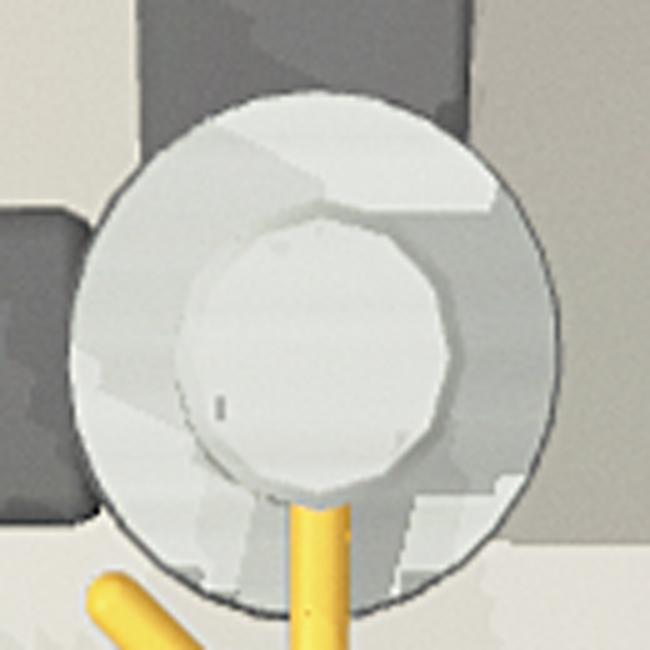

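Call:
{"api": "carry_out", "payload": {
  "targets": [
    [0.004, 0.0009, 0, 0, 0, 0, 0.01],
    [0.008, 0.0018, 0, 0, 0, 0, 0.01],
    [0.012, 0.0028, 0, 0, 0, 0, 0.01],
    [0.016, 0.0037, 0, 0, 0, 0, 0.01]
  ]
}}

```text
time: 13.18
tcp_pos: [0.5128, 0.1144, 0.0927]
eef_rot: [0.081, -0.081, 0.702, -0.702]
wrist_force: [-0.8, 1.2, 0.2]
gripper_width: 0.0176
```

```bash
python3 - <<'E'
from h import *
st=manip.state();print(st["tcp_pos"],st["wrist_force"],st["torque"])
i=manip.read_camera("wrist");cv2.imwrite("pics/w12.png",i);crop(i,260,20,400,290,2.2,"pics/w12c.png")
E
```

```text
[0.51276378 0.11437032 0.09272395] [-0.81936647  1.20099178  0.23908743] [0.08685201 0.16880139 0.10019081]
```

View pics/w12c.png

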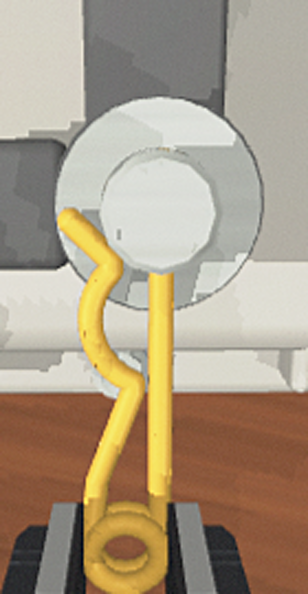

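Call:
{"api": "carry_out", "payload": {
  "targets": [
    [0.003, 0.0007, 0, 0, 0, 0, 0.01],
    [0.006, 0.0014, 0, 0, 0, 0, 0.01],
    [0.009, 0.0021, 0, 0, 0, 0, 0.01],
    [0.012, 0.0028, 0, 0, 0, 0, 0.01]
  ]
}}

```text
time: 13.72
tcp_pos: [0.5245, 0.1178, 0.0926]
eef_rot: [0.081, -0.081, 0.703, -0.702]
wrist_force: [-2.3, 3.8, -0.3]
gripper_width: 0.0174
```

Call:
{"api": "carry_out", "payload": {
  "targets": [
    [0.003, 0.0007, 0, 0, 0, 0, 0.01],
    [0.006, 0.0014, 0, 0, 0, 0, 0.01],
    [0.009, 0.0021, 0, 0, 0, 0, 0.01]
  ]
}}

```text
time: 14.1
tcp_pos: [0.534, 0.1189, 0.093]
eef_rot: [-0.081, 0.081, -0.702, 0.703]
wrist_force: [-2.0, 2.2, -0.0]
gripper_width: 0.0179
```

```bash
python3 - <<'E'
from h import *
st=manip.state();print(st["tcp_pos"],st["wrist_force"],st["torque"])
i=manip.read_camera("wrist");cv2.imwrite("pics/w13.png",i);crop(i,260,20,400,290,2.2,"pics/w13c.png")
E
```

```text
[0.53396323 0.11893923 0.09300394] [-2.0322671   2.19805435 -0.03149503] [0.32365246 0.52965892 0.15893462]
```

View pics/w13c.png

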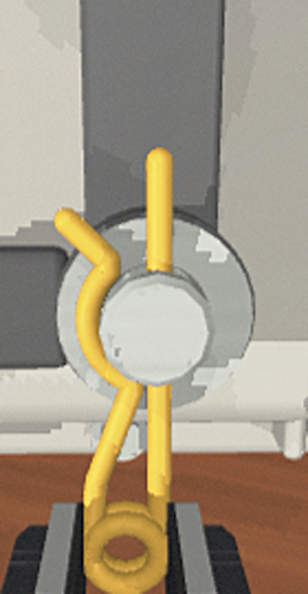

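Call:
{"api": "carry_out", "payload": {
  "targets": [
    [0.0005, 0, 0, 0, 0, 0, 0.01],
    [0, 0, 0, 0, 0, 0, 0.01],
    [0, 0, 0, 0, 0, 0, 0.045],
    [0, 0, 0, 0, 0, 0, 0.045],
    [0, 0, 0, 0, 0, 0, 0.045],
    [0, 0, 0.03, 0, 0, 0, 0.045],
    [-0.005, -0.001, 0.08, 0, 0, 0, 0.045],
    [-0.03, -0.007, 0.1, 0, 0, 0, 0.045]
  ]
}}

```text
time: 15.15
tcp_pos: [0.5054, 0.1122, 0.1967]
eef_rot: [-0.083, 0.079, -0.702, 0.703]
wrist_force: [0.0, 0.1, 0.9]
gripper_width: 0.0454
```

```bash
python3 - <<'E'
from h import *
st=manip.state();print(st["tcp_pos"],st["eef_rot"],st["wrist_force"],st["torque"])
i=manip.read_camera("wrist");cv2.imwrite("pics/w14.png",i);crop(i,250,60,400,220,4.2 if 0 else 3.6,"pics/w14c.png")
i=manip.read_camera("scene");crop(i,310,180,430,300,5,"pics/s14.png")
i=manip.read_camera("top");cv2.imwrite("pics/t14.png",i)
E
```

```text
[0.5054438  0.11215574 0.19674544] [-0.08318754  0.07897303 -0.70224806  0.70263131] [0.02689553 0.0810198  0.90978103] [-0.00743159  0.00443072  0.02366344]
```

View pics/w14c.png

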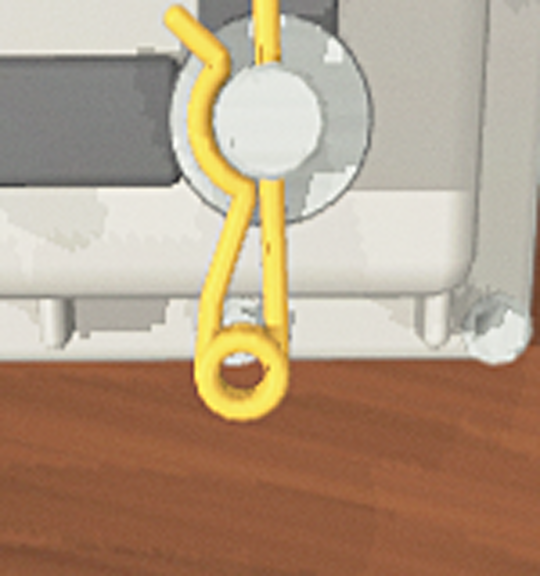

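View pics/s14.png

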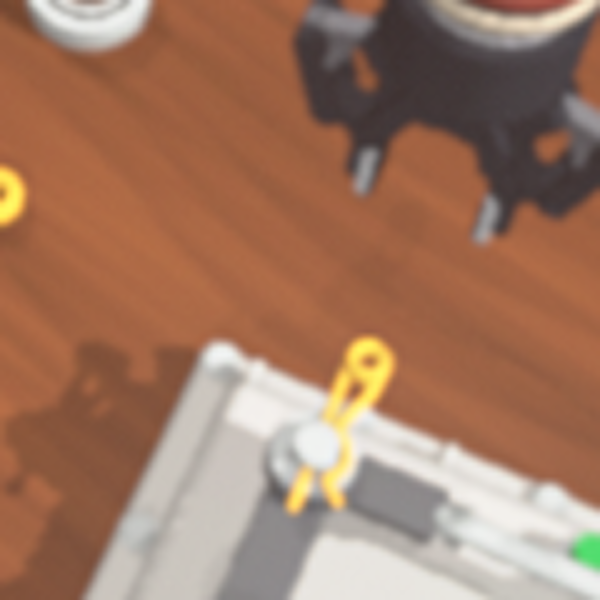

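View pics/t14.png

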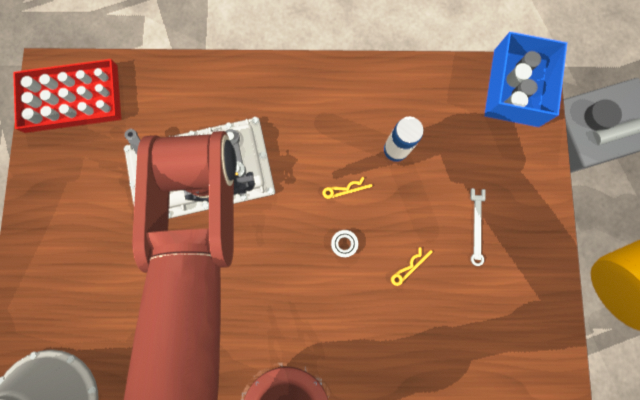

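```bash
python3 - <<'E'
from h import *
st=manip.state();W=camW("wrist",st)
f=lambda x,y:(250+(x+.5)/3.6-.5,60+(y+.5)/3.6-.5)
yaw=np.radians(13.1);x=np.array([np.cos(yaw),np.sin(yaw),0]);y=np.array([-x[1],x[0],0])
s=back(W,f(268,122),.1043)
s2=back(W,f(272,117),.0911)
for z in(.102,.098,.094):
    c=back(W,f(241,371),z);print(z,(s-c)@x,(s-c)@y,(s2-c)@x,(s2-c)@y)
# leg direction
a=back(W,f(275,310),.0948);b=back(W,f(264,20),.0948);d=b-a;print(np.degrees(np.arctan2(d[1],d[0])))
E
```

```text
0.102 0.04793224324483594 -0.005010978665402273 0.04873667167342603 -0.006085273867593201
0.098 0.048789085400997315 -0.005008923996223656 0.0495935138295874 -0.006083219198414583
0.094 0.04964592755715868 -0.0050068693270450375 0.05045035598574877 -0.006081164529235965
15.847080164217328
```

```bash
python3 - <<'E'
from plant import manip
print(manip.finish_job())
E
```

```text
the job is handed in; nothing more can be done
None
```

The relay rod's eye is pressed home on its stud, the smallest R-clip is through the cross hole with its bow round the stud, and the job was handed in at about 15 s. The hand-in gives no verdict, so the results below are my own checks.

- **Eye:** I pressed on the rod's neck with shut fingertips until it stopped hard at z about 86 mm under 39 N. The rod joint's value was not read directly. The stop and the stud standing clear of the washer are the evidence that it is home.
- **Clip:** I gripped the clip by its coil and touched the leg's tip on the washer to find the hole's height. The leg then entered with almost no force. The bow rubbed at up to about 4.5 N, slightly under the 5 to 12 N expected, though I only read the force between pushes, and then eased.
- **Last look, after letting go:**
    - The bow sits round the stud.
    - The coil is 48–50 mm from the stud's axis; 50 mm is nominal.
    - The leg is about 3° (0.05 rad) off the hole's line.
    - I did not measure how much the coil sags. In the pictures it looks level.
- **Spray can, bearing and spanner:** All three appear where they were at the start in the top camera picture. The gripper is about 100 mm above the clip and touches nothing.

The position estimates of the stud from different views disagreed by about 1–2 mm, within the stated calibration error. I corrected for this with the wrist camera and by touch.

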